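# Stop the shaker and free its tube rack

### The job

Stop the bench shaker and free its tubes for unloading: turn the larger knob on its sloped front panel anticlockwise, as seen facing the panel, all the way to its end stop; then swing the wire bail over the tube rack back, away from the robot, as far as it goes. Leave the small timer knob, the rack and everything else on the bench as they are.

Things in the scene. Friction and masses are not known exactly. Their poses are not given: they have to be found in the camera images.
- shaker: bench shaker, pale grey, fixed: 214 mm deep (x -104 to +110), 240 mm wide, top at 100 mm; origin under its centre, x to its rear, y to its left seen from the front, z up. The 85 mm deep front panel slopes 30 degrees: outward normal (-0.5, 0, 0.866) in this frame, centre at (-67, 0, 79) mm. It carries two knobs, axes square to it
- speed_grip (a point): larger knob, black, round, fluted, at the panel's left (shaker y +55 mm): grip 40 mm across, 32 mm tall, on a 48 mm skirt 4 mm thick. Point on its axis, 18 mm above the panel; z points out of the panel along the axis, x and y turn with the knob. Takes 0.09 N m to turn, stays where left; starts 110 to 250 degrees from the anticlockwise stop, more than one wrist turn
- speed_mark (a point): tip of the pointer nose on the speed knob's skirt (white line), 31 mm from the axis, 4 mm above the panel; turns with the knob. The knob turns about 270 degrees between two hard stops; where these lie is not marked: a stop is felt as a rigid block to turning
- timer_mark (a point): pointer tip, 18 mm from its axis, of the small timer knob (22 mm across, 18 mm tall) at the right of the panel (shaker y = -78 mm); not to be turned
- bail_hinge (a point): centre of the hinge axis of the rack's steel wire bail, 14 mm above the platform (platform top at 108 mm) and 40 mm behind the shaker's origin; the axis runs along the shaker's y; axes as the shaker's
- bail_tab (a point): centre of the flat steel finger tab in the middle of the bail's top bar: 34 mm wide along the hinge axis, 8 mm thick, 55 to 85 mm from the hinge axis (this point at 70 mm). z points away from the hinge, x is square to the tab's face, to the rear when upright. The bail is a U of 7 mm wire, 152 mm between arm centres, top bar 55 mm from the hinge axis
- bail (a joint): swing of the bail, rad: 0 upright over the rack, 1.5 at its rear stop, lying back away from the robot over the shaker's rear edge. It starts between 0 and 0.2, has a stiff hinge (about 0.11 N m, some 1.5 N at the tab) and stays where it is left
- rack_mid (a point): white tube rack with capped tubes, 50 mm deep, 115 mm wide, 52 mm high over the caps, 0.25 to 0.5 kg, standing loose on the shaker's platform under the bail, centred about 40 mm behind the shaker's origin; point at its centre, 26 mm above the platform
- bottle_mid (a point): closed clear bottle, 60 mm across, 150 mm high, standing beside the shaker; point at its centre, half-way up; a bystander
- beaker_mid (a point): open glass beaker, 70 mm across the rim, 90 mm high, standing beside the shaker; point at its centre, half-way up; a bystander
- tipbox_mid (a point): closed grey box of pipette tips, 85 x 120 x 60 mm, at the right of the shaker; point at its centre; a bystander
- marker_mid (a point): marker pen lying on the bench to the left of the shaker, 130 mm long, 15 mm thick; point at its centre; a bystander
- pipette_mid (a point): white hand pipette lying on the bench at the left, 240 mm long, 26 mm wide, 24 mm thick; point 12 mm above the bench at the front end of its handle; a bystander
- cryobox_mid (a point): cardboard sample box, 78 x 78 x 55 mm, on the bench at the right; point at its centre; a bystander

How it is judged:
By the outcome, as a careful person would: the job done as asked, in the order asked, and still so for the second after the job is handed in, with the robot touching nothing.
It also fails if it takes over 67 s, if anything falls off the work surface, if the arm or the gripper's body presses on something with over 40 N, if the wrist force passes 120 N, or if a joint passes its speed limit or range.

### The arm

A 6-joint arm with a two-finger parallel gripper is mounted at the origin on the work surface. World frame = base frame: x ahead of the robot, y to its left, z up, the work surface at z = 0. Lengths are in m, angles in rad, forces in N, time in s.
With the tool pointing down it reaches from about 0.35 to 0.775 m from the base axis. Payload 7.3 kg.
Tool frame: the origin (TCP) lies midway between the tips of the shut fingers; the grasp point (between the pads) lies 19 mm behind it (robot.grip_depth is the z of the grasp point in the tool frame, in m); z points along the fingers, y is the line along which they close (so a half turn about z gives the same grasp; the last joint's range is limited). The gripper opens to 92 mm and grips with 3 to 60 N. Pads are 19 mm wide; open, the fingers measure 130 mm over their backs; the gripper's body (75 mm by 190 mm) begins 47 mm behind the grasp point.
Start: joints at [1.045, 0.342, 1.524, -0, 1.275, -0.146], TCP at [0.195, 0.488, 0.227] pointing down, gripper open.
Joint ranges: [-2.53, 2.53], [-0.77, 2.02], [0.04, 2.7], [-1, 4.14], [0.28, 2.66], [-3.11, 3.11]. Speed limits (rad/s): [2.57, 2.57, 3.14, 3.14, 3.14, 3.14].

### API

Orientations are given as [roll, pitch, yaw] about the fixed x, y, z axes, in that order (R = Rz(yaw) Ry(pitch) Rx(roll)).
In Python, from cell import robot, viewer gives the robot as it stands.
- The arm moves only by the tool step_arm, never from a script. Its argument "increments" is a list of rows, each an object with "delta_pos": the shift along the tool's x, y, z in cm, a list of three; "dr": the turn, a rotation vector about the tool's x, y, z in degrees, a list of three; "fingers": the closure, from -1 (fully open) to 1 (shut), so that 0 is half open. In form: [{"delta_pos": [tx, ty, tz], "dr": [wx, wy, wz], "fingers": fingers}, ...]. A call has exactly 5 rows; each row is the pose to reach, as a shift and turn from the pose commanded when the call began, along the tool's axes at that moment; what a row does not reach only later rows make up. A row lasts 1/8 s, in which the tool goes at most 62.5 mm and 10.7 degrees, less where a joint would pass 70% of its speed; a pose out of reach is approached as far as the arm can. A call with a gripper value outside its range is refused whole. The fingers move at their own pace and stop on an object; "newtons" is the grip in N (left out, the last holds). Time passes only in rows, so rows that repeat a pose let the fingers close, or fill a call up. It gives the time, the measured TCP pose, the force, the opening and the grip force at its end, in the units of the state.
- robot.observe(): the state, without advancing time (a new reading comes with each control period).
- viewer.read_camera(name): name is "side" or "top"; returns the picture (480x640x3 uint8, red, green, blue); there is no depth.
- viewer.camera_params(name): a dict with "K" (3x3 intrinsics, pixels), "T" (4x4, takes a point from camera to world coordinates). Camera axes: x right, y down, z forward; pixel columns grow to the right and rows downward; lengths in m; the calibration is good to about 2 mm. A picture is of the moment at which its call begins. camera_params takes no time and is no camera call.
- robot.hand_in(): hands the job in; it is judged then, once.
The state is a dict: "time": time; "qpos": joint angles; "qvel": joint speeds; "joint_efforts": joint torques, N m; "tool_pos": TCP position; "tool_rot": TCP orientation; "contact_force": force on the tool from outside, world axes, zero at the start; "torque": the same for the moment, N m; "opening": finger opening in m; "grip_force": force on a finger pad.
Only numpy, scipy, OpenCV 4.12 (cv2) and the standard library are available. Lean on these libraries where they do the work, as an engineer would, in place of code of your own. Each camera call takes 0.05 s, during which the arm holds its last target. There are 200 camera calls.

## Working session

There is one attempt and no reset: what is moved stays moved. The work goes in short steps, Python scripts to look and compute and a tool call to move; the robot and the scene stay as the last step left them, time stands still between calls to the robot, and variables do not carry over. Pictures are saved under pics/ and viewed, at most 12 in all, crops included, and the job is handed in when it is done.

Besides the shell and the picture viewer there is one more tool, called after "Call:" by a JSON object that holds its "fn" and its "kwargs". step_arm: Moves the arm, as the interface text tells. Its arguments: {"type":"object","properties":{"increments":{"type":"array"},"newtons":{"type":"number"}},"required":["increments"]}

```bash
mkdir -p pics; ls; python3 - <<'E'
from cell import robot, viewer
import cv2,numpy as np
for n in("side","top"):
    cv2.imwrite(f"pics/{n}0.png",viewer.read_camera(n)[:,:,::-1])
    p=viewer.camera_params(n);print(n,np.round(p["K"],1).tolist(),np.round(p["T"],4).tolist())
print(robot.observe(),robot.grip_depth)
E
```

```text
pics
side [[536.5, 0.0, 321.1], [0.0, 536.5, 239.7], [0.0, 0.0, 1.0]] [[0.9996, -0.0103, 0.0269, 0.5091], [-0.0282, -0.5291, 0.8481, -1.0414], [0.0055, -0.8485, -0.5292, 0.7682], [0.0, 0.0, 0.0, 1.0]]
top [[543.3, 0.0, 317.9], [0.0, 543.3, 238.4], [0.0, 0.0, 1.0]] [[0.0004, -0.9821, 0.1886, 0.3448], [-1.0, -0.0018, -0.0074, -0.0156], [0.0076, -0.1886, -0.982, 1.1972], [0.0, 0.0, 0.0, 1.0]]
{'time': 0.1, 'qpos': array([ 1.04501139e+00,  3.42638696e-01,  1.52490679e+00,  2.90796750e-05,
        1.27541172e+00, -1.46029298e-01]), 'qvel': array([ 3.06470758e-05, -2.10991537e-04, -3.53602737e-03,  2.17949353e-03,
        6.13723905e-04,  7.61319430e-05]), 'joint_efforts': array([ 1.28996486e-03, -4.32003129e+01, -2.44697410e+01,  7.19611812e-02,
        5.26505650e-02, -4.76084111e-06]), 'tool_pos': array([0.19441728, 0.48728851, 0.22612704]), 'tool_rot': array([-3.14024667e+00, -2.26069906e-04,  2.76182838e+00]), 'contact_force': array([-0.42774903,  0.05934229, -0.72100541]), 'torque': array([-0.0054433 ,  0.00466064, -0.00182962]), 'grip_force': 0.0, 'opening': 0.09184334684926417} -0.0188
```

View pics/side0.png

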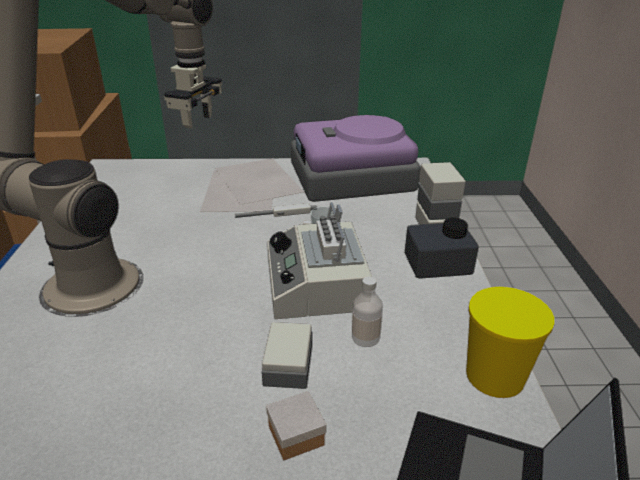

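View pics/top0.png

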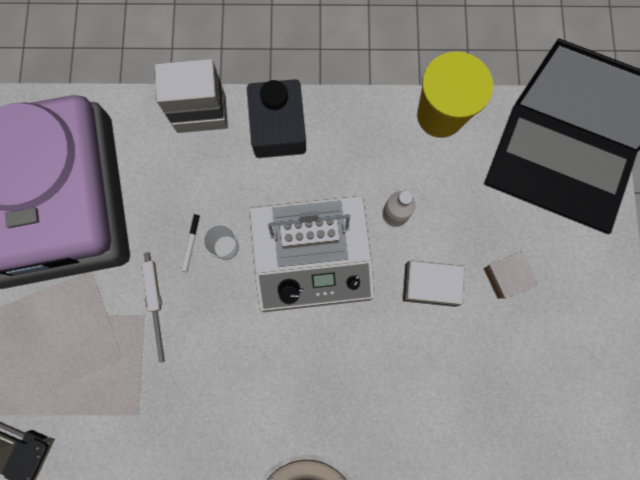

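The shaker is centred near pixel (312,255) in the top view, yawed slightly, with the speed knob at about (289,291), the timer at (353,282) and the bail bar near (309,218). I'll take enlarged crops of both views next.

```bash
python3 - <<'E'
import cv2,numpy as np
t=cv2.imread("pics/top0.png")[190:315,240:385]; s=cv2.imread("pics/side0.png")[195:320,255:385]
cv2.imwrite("pics/topc.png",cv2.resize(t,None,fx=4.8,fy=4.8,interpolation=cv2.INTER_CUBIC))
cv2.imwrite("pics/sidec.png",cv2.resize(s,None,fx=4.8,fy=4.8,interpolation=cv2.INTER_CUBIC))
E
```

```text
(no output)
```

View pics/topc.png

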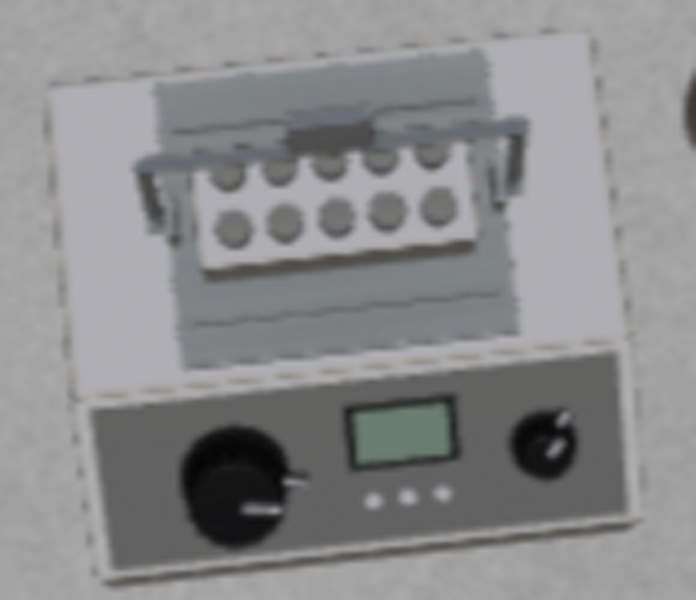

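View pics/sidec.png

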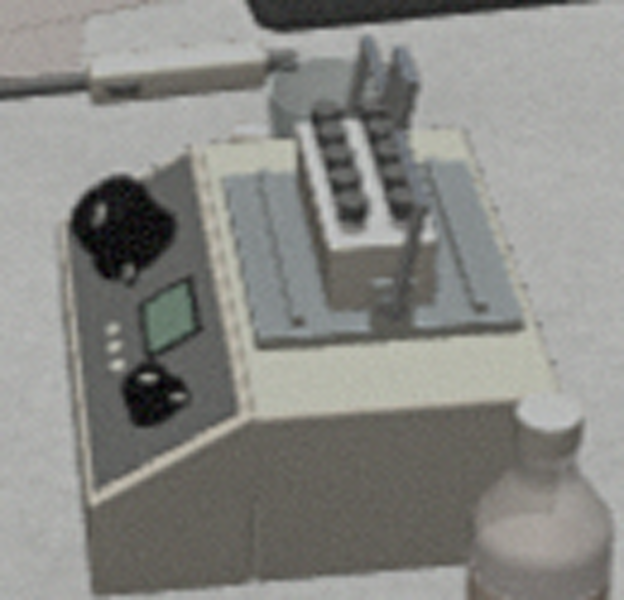

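Top crop: the speed pointer tip is at (308,484) and the bail bar ends at (140,163) and (525,122). Side crop: the pointer tip is at (127,280) and the panel corners show clearly. I'll fit the pose from these.

```bash
cat > h.py <<'E'
import numpy as np
from cell import robot, viewer
from scipy.spatial.transform import Rotation as R
from scipy.optimize import least_squares
P={n:viewer.camera_params(n) for n in("side","top")}
def proj(n,X):
    T=P[n]["T"];c=(np.atleast_2d(X)-T[:3,3])@T[:3,:3];u=c@np.array(P[n]["K"]).T
    return u[:,:2]/u[:,2:]
def S2W(p,s): # p = x,y,yaw ; s in mm
    s=np.atleast_2d(s)/1000.;c,q=np.cos(p[2]),np.sin(p[2])
    return np.c_[p[0]+c*s[:,0]-q*s[:,1],p[1]+q*s[:,0]+c*s[:,1],s[:,2]]
def mark(a,r=31,h=4,y=55): # a anticlockwise from panel 'up', facing panel
    up=np.array([.866,0,.5]);n=np.array([-.5,0,.866]);l=np.array([0,1,0])
    return np.array([-67,y,79])+r*(np.cos(a)*up+np.sin(a)*l)+h*n
def bail(t,r,y=0): return [40+r*np.sin(t),y,122+r*np.cos(t)]
E
python3 - <<'E'
from h import *
tc=lambda a:np.array(a)/4.8+[240,190]
sc=lambda a:np.array(a)/4.8+[255,195]
T=[([110,120,100],(50,87)),([110,-120,100],(590,35)),([-30,120,100],(82,400)),([-30,-120,100],(628,345)),([-104,120,58],(105,578)),([-104,-120,58],(635,522))]
S=[([-30,-120,100],(245,412)),([-104,-120,58],(93,500)),([-30,120,100],(197,150)),([110,120,100],(463,130))]
def f(v,full=0):
    p=v[:3]
    e=[proj("top",S2W(p,m))[0]-tc(c) for m,c in T]+[proj("side",S2W(p,m))[0]-sc(c) for m,c in S]
    e+=[proj("top",S2W(p,mark(v[3])))[0]-tc((308,484)),proj("side",S2W(p,mark(v[3])))[0]-sc((127,280))]
    e+=[proj("top",S2W(p,bail(v[4],55,76)))[0]-tc((142,160)),proj("top",S2W(p,bail(v[4],55,-76)))[0]-tc((523,122))]
    return np.array(e) if full else np.ravel(e)
r=least_squares(f,[.55,0,0,-1.5,.1],loss="soft_l1");v=r.x
print(np.round(v,4),np.degrees(v[2:]));print(np.round(f(v,1),1).tolist())
p=v[:3]
print("knob grip",S2W(p,mark(0,0,28)),"tab",S2W(p,bail(v[4],70)),"hinge",S2W(p,[40,0,122]))
Rs=R.from_euler('z',p[2]).as_matrix();z=Rs@[.5,0,-.866]
o=robot.observe();Rt=R.from_euler('xyz',o['tool_rot']).as_matrix();print("toolR",Rt.round(3).tolist(),"z want",z)
E
```

```text
[ 0.525  -0.0125  0.1049 -1.7297  0.2493] [  6.00992972 -99.10180703  14.28341064]
[[-1.0, -1.2], [1.1, -1.8], [-2.1, 0.2], [1.5, -0.4], [-1.8, 0.8], [2.2, 0.5], [0.4, 0.6], [-2.5, 0.9], [-0.2, -2.2], [0.2, -1.6], [0.0, -0.1], [-0.2, -0.2], [0.5, -0.0], [-0.4, 0.0]]
knob grip [[0.43867055 0.03374286 0.103248  ]] tab [[ 0.58193941 -0.00647784  0.1898361 ]] hinge [[ 0.56476405 -0.00828605  0.122     ]]
toolR [[-0.929, 0.371, -0.001], [0.371, 0.929, -0.001], [0.0, -0.001, -1.0]] z want [ 0.49725188  0.05235041 -0.866     ]
```

```bash
cat >> h.py <<'E'
p=np.array([0.525,-0.0125,0.1049])
def pose(h,psi,tilt=30,y=55):
    """tool over the knob, h mm above panel"""
    Rz=R.from_euler('z',p[2])
    return S2W(p,mark(0,0,h,y))[0], Rz*R.from_euler('y',-tilt,degrees=True)*R.from_euler('z',psi-p[2])*R.from_euler('x',np.pi)
def cur():
    o=robot.observe();return o['tool_pos'],R.from_euler('xyz',o['tool_rot'])
def delta(a,b):
    return (a[1].inv().apply(b[0]-a[0])*100).round(2).tolist(),np.degrees((a[1].inv()*b[1]).as_rotvec()).round(1).tolist()
E
python3 - <<'E'
from h import *
c=cur();end=pose(110,0)[0];psi0=2.762;psi1=.105-2.4+1.571
st=c
for i in range(1,5):
    f=i/4
    _,r=pose(110,psi0+(psi1-2*np.pi*0-psi0)*f,30*f)
    t=c[0]+(end-c[0])*f
    n=(t,r);print(delta(st,n),t.round(3));st=n
for s in (0,32): print(s,(proj("top",S2W(p,mark(0,0,s)))[0]-[240,190])*4.8,(proj("side",S2W(p,mark(0,0,s)))[0]-[255,195])*4.8)
E
```

```text
([-8.97, -8.74, 1.31], [-6.2, -4.7, 49.9]) [0.245 0.373 0.213]
([-12.42, 1.03, 1.79], [-7.6, 1.7, 49.9]) [0.296 0.258 0.2  ]
([-7.37, 9.96, 2.25], [-3.6, 6.9, 49.9]) [0.347 0.144 0.187]
([2.56, 12.04, 2.68], [3.0, 7.2, 49.9]) [0.398 0.029 0.174]
0 [235.68337813 476.76848897] [134.51850089 246.16179897]
32 [236.35352653 508.49829756] [100.01228789 200.65544254]
```

Call:
{"fn": "step_arm", "kwargs": {"increments": [{"delta_pos": [-9, -8.7, 1.3], "dr": [-6.2, -4.7, 50], "fingers": -1}, {"delta_pos": [-9, -8.7, 1.3], "dr": [-6.2, -4.7, 50], "fingers": -1}, {"delta_pos": [-9, -8.7, 1.3], "dr": [-6.2, -4.7, 50], "fingers": -1}, {"delta_pos": [-9, -8.7, 1.3], "dr": [-6.2, -4.7, 50], "fingers": -1}, {"delta_pos": [-9, -8.7, 1.3], "dr": [-6.2, -4.7, 50], "fingers": -1}]}}

```text
time: 0.72
tool_pos: [0.2459, 0.373, 0.2136]
tool_rot: [3.013, 0.027, 1.881]
contact_force: [0.6, 0.8, -1.0]
opening: 0.0919
grip_force: 0.0
```

Call:
{"fn": "step_arm", "kwargs": {"increments": [{"delta_pos": [-12.4, 1, 1.8], "dr": [-7.6, 1.7, 50], "fingers": -1}, {"delta_pos": [-12.4, 1, 1.8], "dr": [-7.6, 1.7, 50], "fingers": -1}, {"delta_pos": [-12.4, 1, 1.8], "dr": [-7.6, 1.7, 50], "fingers": -1}, {"delta_pos": [-12.4, 1, 1.8], "dr": [-7.6, 1.7, 50], "fingers": -1}, {"delta_pos": [-12.4, 1, 1.8], "dr": [-7.6, 1.7, 50], "fingers": -1}]}}

```text
time: 1.35
tool_pos: [0.2961, 0.2584, 0.2004]
tool_rot: [2.932, -0.161, 1.025]
contact_force: [-0.6, -0.1, 0.4]
opening: 0.0921
grip_force: 0.0
```

Call:
{"fn": "step_arm", "kwargs": {"increments": [{"delta_pos": [-7.4, 10, 2.2], "dr": [-3.6, 6.9, 50], "fingers": -1}, {"delta_pos": [-7.4, 10, 2.2], "dr": [-3.6, 6.9, 50], "fingers": -1}, {"delta_pos": [-7.4, 10, 2.2], "dr": [-3.6, 6.9, 50], "fingers": -1}, {"delta_pos": [-7.4, 10, 2.2], "dr": [-3.6, 6.9, 50], "fingers": -1}, {"delta_pos": [-7.4, 10, 2.2], "dr": [-3.6, 6.9, 50], "fingers": -1}]}}

```text
time: 1.98
tool_pos: [0.3462, 0.1431, 0.1878]
tool_rot: [3.127, -0.395, 0.136]
contact_force: [0.4, 0.2, -0.5]
opening: 0.0919
grip_force: 0.0
```

Call:
{"fn": "step_arm", "kwargs": {"increments": [{"delta_pos": [2.6, 12, 2.7], "dr": [3, 7.2, 50], "fingers": -1}, {"delta_pos": [2.6, 12, 2.7], "dr": [3, 7.2, 50], "fingers": -1}, {"delta_pos": [2.6, 12, 2.7], "dr": [3, 7.2, 50], "fingers": -1}, {"delta_pos": [2.6, 12, 2.7], "dr": [3, 7.2, 50], "fingers": -1}, {"delta_pos": [2.6, 12, 2.7], "dr": [3, 7.2, 50], "fingers": -1}]}}

```text
time: 2.6
tool_pos: [0.3966, 0.0288, 0.1746]
tool_rot: [-2.733, -0.342, -0.813]
contact_force: [0.5, -0.0, 0.9]
opening: 0.0921
grip_force: 0.0
```

```bash
python3 - <<'E'
from h import *
import cv2
c=cur();psi=.105-2.4+1.571
print(robot.observe()['qpos'].round(3),c[0])
for h in(45,10): print(delta(c,pose(h,psi)))
im=[viewer.read_camera(n)[:,:,::-1] for n in("top","side")]
a=cv2.resize(im[0][190:340,240:385],None,fx=2.7,fy=2.7);b=cv2.resize(im[1][170:320,235:380],None,fx=2.7,fy=2.7)
cv2.imwrite("pics/n1.png",np.hstack([a,b]))
for q in(c[0],S2W(p,mark(0,0,32))[0]):print((proj("top",q)[0]-[240,190])*2.7,(proj("side",q)[0]-[235,170])*2.7+[391,0])
E
```

```text
[-0.272 -0.074  2.337  0.46   0.421  1.662] [0.39662672 0.0287525  0.17463461]
([-0.0, -0.11, 6.6], [0.0, -0.3, -1.0])
([-0.02, -0.11, 10.1], [0.0, -0.3, -1.0])
[134.89033494 335.83529564] [450.12850806 115.08257431]
[132.94885867 286.03029238] [501.25691194 180.36868643]
```

View pics/n1.png

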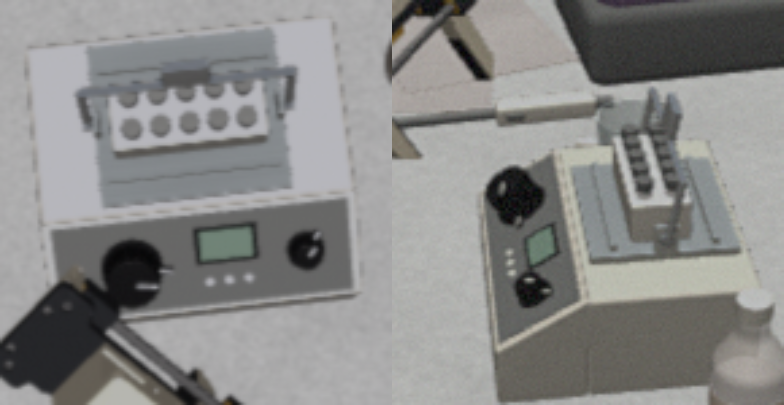

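The speed knob sits where the fit predicts: (133,286) in the left half and about (505,190) in the right half. The pointer is unmoved. The gripper is poised above it, in front of the panel, and the open fingers are clear. I'll descend while spinning back another 40° for turning range.

Call:
{"fn": "step_arm", "kwargs": {"increments": [{"delta_pos": [0, -0.1, 6.6], "dr": [0, 0, 10], "fingers": -1}, {"delta_pos": [0, -0.1, 6.6], "dr": [0, 0, 20], "fingers": -1}, {"delta_pos": [0, -0.1, 6.6], "dr": [0, 0, 30], "fingers": -1}, {"delta_pos": [0, -0.1, 6.6], "dr": [0, 0, 40], "fingers": -1}, {"delta_pos": [0, -0.1, 6.6], "dr": [0, 0, 40], "fingers": -1}]}}

```text
time: 3.32
tool_pos: [0.4302, 0.028, 0.1297]
tool_rot: [-2.625, -0.009, -1.426]
contact_force: [0.8, -1.4, -0.2]
opening: 0.0918
grip_force: 0.0
```

```bash
python3 - <<'E'
from h import *
c=cur();psi=.105-2.4+1.571-np.radians(40)
print(robot.observe()['qpos'].round(3),c[0]);print(delta(c,pose(10,psi)))
E
```

```text
[-0.253  0.107  2.333  0.717  0.284  2.091] [0.43023482 0.02800582 0.12971099]
([-0.45, 0.49, 4.55], [0.4, 0.7, -0.3])
```

```bash
cat > k.py <<'E'
from h import *
Q=[[1.045,.3426,1.5249,0,1.2754,-.146],[-.272,-.074,2.337,.46,.421,1.662],[-.253,.107,2.333,.717,.284,2.091]]
X=[[.19442,.48729,.22613],[.39663,.02875,.17463],[.43023,.02801,.12971]]
E=[[-3.14025,-.00023,2.76183],[-2.733,-.342,-.813],[-2.625,-.009,-1.426]]
E
python3 - <<'E'
from k import *
import itertools
Rr=[R.from_euler('xyz',e) for e in E]
ax={'x':[1,0,0],'y':[0,1,0],'z':[0,0,1]}
for seq in itertools.product('xyz',repeat=2):
  for s in itertools.product([1,-1],repeat=3):
    for m in (0,1): # m=0: roll before j5 ; m=1: j4 with pitch j2+j3
      Cs=[]
      M=[R.from_euler('z',q[0])*R.from_euler('y',q[1]+q[2])*R.from_rotvec(s[0]*q[3]*np.array(ax[seq[0]]))*R.from_rotvec(s[1]*q[4]*np.array(ax[seq[1]])) for q in Q]
      # tool = M * A * Rz(s q6): A const
      A=[(a.inv()*r*R.from_euler('z',s[2]*q[5]).inv()) for a,r,q in zip(M,Rr,Q)]
      d=max((A[0].inv()*A[i]).magnitude() for i in(1,2))
      if m==0 and d<.3:print(seq,s,round(np.degrees(d),2),A[0].as_matrix().round(2).tolist())
E
```

```text
('z', 'y') (1, 1, 1) 0.05 [[0.0, -1.0, 0.0], [1.0, 0.0, 0.0], [-0.0, 0.0, 1.0]]
```

```bash
cat >> k.py <<'E'
def chain(q):
    r1=R.from_euler('z',q[0]);r2=r1*R.from_euler('y',q[1]);r3=r2*R.from_euler('y',q[2]);r5=r3*R.from_euler('z',q[3])*R.from_euler('y',q[4])
    return r1,r2,r3,r5
def cols(q,names):
    r=dict(zip('1235',chain(q)));ax=dict(x=[1,0,0],y=[0,1,0],z=[0,0,1])
    return np.array([r[n[0]].apply(ax[n[1]]) for n in names]).T
E
python3 - <<'E'
from k import *
for names in (['1z','2z','3z','5z','1y'],['1z','2z','3z','5z','5y'],['1z','1x','2z','3z','3x','5z','1y'],['1z','1x','2z','3z','3x','5z','5y'],['1z','2z','3z','5z','1y','5y'],['1z','2z','3z','5z','5y','5x']):
    A=np.vstack([cols(q,names) for q in Q]);s,_,rk,sv=np.linalg.lstsq(A,np.ravel(X),rcond=None)
    print(dict(zip(names,s.round(3))),"res mm",(1000*(A@s-np.ravel(X))).round(1),sv[-1].round(3))
E
```

```text
{'1z': np.float64(0.126), '2z': np.float64(0.524), '3z': np.float64(0.356), '5z': np.float64(0.286), '1y': np.float64(0.08)} res mm [-4.8 -0.5  3.5 -5.1 -0.7 -0.3  6.7 -3.6 -3.2] 0.177
{'1z': np.float64(0.09), '2z': np.float64(0.456), '3z': np.float64(0.376), '5z': np.float64(0.188), '5y': np.float64(0.098)} res mm [-21.9   4.8  -5.   -6.1 -11.3   0.8   9.9 -29.9   4.2] 0.174
{'1z': np.float64(0.222), '1x': np.float64(0.0), '2z': np.float64(0.506), '3z': np.float64(0.379), '3x': np.float64(0.046), '5z': np.float64(0.318), '1y': np.float64(0.076)} res mm [-0.   0.  -0.  -0.  -0.2  0.1  0.   0.1 -0. ] 0.082
{'1z': np.float64(0.351), '1x': np.float64(-0.119), '2z': np.float64(0.54), '3z': np.float64(0.508), '3x': np.float64(0.098), '5z': np.float64(0.392), '5y': np.float64(0.076)} res mm [ 0.4 -0.2 -0.7  1.6  4.7  2.4 -1.7 -5.1 -1.6] 0.095
{'1z': np.float64(0.131), '2z': np.float64(0.535), '3z': np.float64(0.353), '5z': np.float64(0.301), '1y': np.float64(0.09), '5y': np.float64(-0.013)} res mm [-1.7 -1.9  4.3 -5.1  0.  -0.3  6.5 -0.8 -4. ] 0.155
{'1z': np.float64(0.093), '2z': np.float64(0.513), '3z': np.float64(0.398), '5z': np.float64(0.225), '5y': np.float64(0.082), '5x': np.float64(0.04)} res mm [ -7.9  -2.8   8.3 -11.1  -0.8  -6.   15.  -10.3  -2.3] 0.168
```

```bash
cat >> k.py <<'E'
N=['1z','1x','2z','3z','3x','5z','1y']
sol=np.linalg.lstsq(np.vstack([cols(q,N) for q in Q]),np.ravel(X),rcond=None)[0]
LO=np.array([-2.53,-.77,.04,-1,.28,-3.11]);HI=np.array([2.53,2.02,2.7,4.14,2.66,3.11])
def fk(q): return cols(q,N)@sol, chain(q)[3]*R.from_euler('z',np.pi/2+q[5])
def ik(t,seed,free6=False):
    def f(q):
        x,r=fk(q);e=(r.inv()*t[1]).as_rotvec()
        return np.r_[(x-t[0])*10,e]
    s=least_squares(f,seed);return s.x,np.abs(s.fun).max()
E
python3 - <<'E'
from k import *
seed=np.array([-.2,.15,2.33,.6,.35,2.])
psi=.105-2.4+1.571
for tilt in(30,25,20):
  for h in (10,14):
    best=[]
    for dps in(0,):
        q,e=ik(pose(h,psi,tilt),seed);print(tilt,h,q.round(3),round(e,5))
# lateral tilt of the tool toward +-y at tilt 30
for lat in(-15,-10,-5,5,10):
    x,r=pose(10,psi);n=R.from_rotvec(np.radians(lat)*np.array([np.cos(p[2]),np.sin(p[2]),0]))
    q,e=ik((x,n*r),seed);print("lat",lat,q.round(3),round(e,5))
E
```

```text
30 10 [-0.204  0.251  2.355  1.359  0.156  0.773] 0.0
30 14 [-0.207  0.238  2.356  1.285  0.16   0.846] 0.0
25 10 [-0.18   0.25   2.28   0.562  0.225  1.589] 0.0
25 14 [-0.182  0.238  2.281  0.54   0.235  1.611] 0.0
20 10 [-0.158  0.261  2.206  0.264  0.348  1.903] 0.0
20 14 [-0.16   0.25   2.207  0.258  0.358  1.908] 0.0
lat -15 [ 0.044  0.286  2.352  1.343 -0.2    0.875] 0.0
lat -10 [-0.038  0.266  2.355  1.277 -0.081  0.912] 0.0
lat -5 [-0.122  0.254  2.356  1.501  0.039  0.66 ] 0.0
lat 5 [-0.285  0.256  2.351  1.324  0.271  0.781] 0.0
lat 10 [-0.361  0.271  2.345  1.299  0.382  0.78 ] 0.0
```

```bash
cat >> k.py <<'E'
def kp(h,psi,lat=7):
    x,r=pose(21,psi);r=R.from_rotvec(np.radians(lat)*np.array([np.cos(p[2]),np.sin(p[2]),0]))*r
    return x-r.apply([0,0,(h-21)/1000]),r
PSI=.105-2.4+1.571
E
python3 - <<'E'
from k import *
c=cur();s=c
for h in(45,25,10):
    t=kp(h,PSI-1.4);print(h,delta(s,t),ik(t,[-.3,.2,2.3,1,.35,2.2])[0].round(3),t[1].apply([0,0,1]).round(3));s=t
E
```

```text
45 ([-0.23, 0.54, 1.06], [-1.3, -5.4, 43.4]) [-0.351  0.151  2.35   1.025  0.377  2.456] [ 0.486  0.157 -0.86 ]
25 ([0.0, -0.0, 2.0], [0.0, 0.0, 0.0]) [-0.328  0.214  2.351  1.181  0.337  2.31 ] [ 0.486  0.157 -0.86 ]
10 ([-0.0, 0.0, 1.5], [0.0, 0.0, 0.0]) [-0.312  0.261  2.35   1.315  0.314  2.183] [ 0.486  0.157 -0.86 ]
```

Call:
{"fn": "step_arm", "kwargs": {"increments": [{"delta_pos": [-0.2, 0.5, 0], "dr": [0, -5.4, 10], "fingers": -1}, {"delta_pos": [-0.2, 0.5, 0], "dr": [-1, -5.4, 20], "fingers": -1}, {"delta_pos": [-0.2, 0.5, 0.5], "dr": [-1.3, -5.4, 30], "fingers": -1}, {"delta_pos": [-0.2, 0.5, 1], "dr": [-1.3, -5.4, 43], "fingers": -1}, {"delta_pos": [-0.2, 0.5, 1], "dr": [-1.3, -5.4, 43], "fingers": -1}]}}

```text
time: 3.95
tool_pos: [0.4304, 0.03, 0.1184]
tool_rot: [-2.785, 0.409, -2.076]
contact_force: [0.2, 0.3, 0.3]
opening: 0.0919
grip_force: 0.0
```

```bash
python3 - <<'E'
from k import *
c=cur();s=c;print(robot.observe()['qpos'].round(3),robot.observe()['contact_force'])
for h in(45,10):
    t=kp(h,PSI-1.4);print(h,delta(c,t))
E
```

```text
[-0.352  0.149  2.349  1.018  0.379  2.456] [0.21009434 0.25451134 0.25925933]
45 ([-0.01, 0.03, 0.06], [0.0, -0.0, 0.4])
10 ([-0.01, 0.03, 3.56], [0.0, -0.0, 0.4])
```

Model confirmed. I'll descend, then grip.

Call:
{"fn": "step_arm", "kwargs": {"increments": [{"delta_pos": [0, 0, 1.2], "dr": [0, 0, 0], "fingers": -0.4}, {"delta_pos": [0, 0, 2.4], "dr": [0, 0, 0], "fingers": -0.4}, {"delta_pos": [0, 0, 3.5], "dr": [0, 0, 0], "fingers": -0.4}, {"delta_pos": [0, 0, 3.5], "dr": [0, 0, 0], "fingers": -0.2}, {"delta_pos": [0, 0, 3.5], "dr": [0, 0, 0], "fingers": 0}], "newtons": 20}}

```text
time: 4.58
tool_pos: [0.4474, 0.0354, 0.0888]
tool_rot: [-2.785, 0.41, -2.077]
contact_force: [0.2, -0.4, 0.1]
opening: 0.0496
grip_force: 0.0
```

Call:
{"fn": "step_arm", "kwargs": {"increments": [{"delta_pos": [0, 0, 0], "dr": [0, 0, 0], "fingers": 1}, {"delta_pos": [0, 0, 0], "dr": [0, 0, 0], "fingers": 1}, {"delta_pos": [0, 0, 0], "dr": [0, 0, 0], "fingers": 1}, {"delta_pos": [0, 0, 0], "dr": [0, 0, 0], "fingers": 1}, {"delta_pos": [0, 0, 0], "dr": [0, 0, 0], "fingers": 1}], "newtons": 20}}

```text
time: 5.2
tool_pos: [0.4472, 0.0355, 0.0888]
tool_rot: [-2.786, 0.411, -2.079]
contact_force: [-4.8, 0.4, 6.8]
opening: 0.0397
grip_force: 20.0
```

```bash
cat > st.py <<'E'
from k import *
o=robot.observe();c=cur();z=c[1].apply([0,0,1])
print("t",o['time'],"q",o['qpos'].round(3),"F",o['contact_force'].round(1),"Fz",(o['contact_force']@z).round(1),"tau_z",(o['torque']@z).round(3),"tau",o['torque'].round(2),"grip",o['grip_force'],"open",o['opening'])
E
python3 st.py
```

```text
t 5.2 q [-0.313  0.258  2.349  1.305  0.316  2.19 ] F [-4.8  0.4  6.8] Fz -8.1 tau_z -0.057 tau [0.2  0.46 0.26] grip 20.028796792030334 open 0.039677205115877245
```

Call:
{"fn": "step_arm", "kwargs": {"increments": [{"delta_pos": [0, 0, 0], "dr": [0, 0, -8], "fingers": 1}, {"delta_pos": [0, 0, 0], "dr": [0, 0, -16], "fingers": 1}, {"delta_pos": [0, 0, 0], "dr": [0, 0, -24], "fingers": 1}, {"delta_pos": [0, 0, 0], "dr": [0, 0, -32], "fingers": 1}, {"delta_pos": [0, 0, 0], "dr": [0, 0, -40], "fingers": 1}]}}

```text
time: 5.82
tool_pos: [0.4485, 0.0349, 0.089]
tool_rot: [-2.612, 0.098, -1.426]
contact_force: [4.5, -0.1, 1.0]
opening: 0.0395
grip_force: 19.9
```

```bash
python3 st.py
```

```text
t 5.825 q [-0.313  0.259  2.346  1.306  0.315  1.488] F [ 4.5 -0.1  1. ] Fz 1.3 tau_z 0.226 tau [ 0.12  0.31 -0.14] grip 19.907392859458923 open 0.039482651779350814
```

Call:
{"fn": "step_arm", "kwargs": {"increments": [{"delta_pos": [0, 0, 0], "dr": [0, 0, -8], "fingers": 1}, {"delta_pos": [0, 0, 0], "dr": [0, 0, -16], "fingers": 1}, {"delta_pos": [0, 0, 0], "dr": [0, 0, -24], "fingers": 1}, {"delta_pos": [0, 0, 0], "dr": [0, 0, -32], "fingers": 1}, {"delta_pos": [0, 0, 0], "dr": [0, 0, -40], "fingers": 1}]}}

```text
time: 6.45
tool_pos: [0.4499, 0.0352, 0.0898]
tool_rot: [-2.658, -0.252, -0.817]
contact_force: [12.8, 7.8, 0.7]
opening: 0.0399
grip_force: 20.2
```

```bash
python3 st.py; python3 - <<'E'
from h import *
import cv2
im=[viewer.read_camera(n)[:,:,::-1] for n in("top","side")]
a=cv2.resize(im[0][255:325,250:350],None,fx=4,fy=4);b=cv2.resize(im[1][210:280,240:340],None,fx=4,fy=4)
cv2.imwrite("pics/n2.png",np.hstack([a,b]))
E
```

```text
t 6.45 q [-0.313  0.259  2.344  1.306  0.317  0.79 ] F [12.8  7.8  0.7] Fz 6.9 tau_z 0.161 tau [ 0.66 -0.78  0.05] grip 20.175753235816956 open 0.039945715496189534
```

View pics/n2.png

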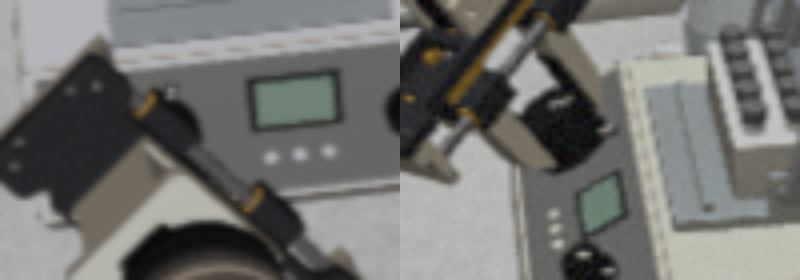

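The side half shows the pointer now at about (608,128), turned up and to the right, so the knob follows. The side load is building, so I'll check the angle and relax the tool position.

```bash
python3 - <<'E'
from k import *
c=cur();o=robot.observe()
for a in(-40,-30,-20,-10,0):print(a,proj("side",S2W(p,mark(np.radians(a))))[0].round(1),"obs",[292.3,242])
t=kp(10,PSI);print("F tool",c[1].inv().apply(o['contact_force']).round(1),"meas->nominal",delta(c,t),"disp world mm",((c[0]-t[0])*1000).round(1))
E
```

```text
-40 [291.4 244.8] obs [292.3, 242]
-30 [292.3 243.1] obs [292.3, 242]
-20 [293.  241.6] obs [292.3, 242]
-10 [293.3 240.1] obs [292.3, 242]
0 [293.3 238.8] obs [292.3, 242]
F tool [  3.2 -10.3   6.4] meas->nominal ([-0.25, 0.2, 0.07], [-0.2, -0.2, 0.1]) disp world mm [ 2.4 -0.5  2.1]
```

Call:
{"fn": "step_arm", "kwargs": {"increments": [{"delta_pos": [0.1, -0.1, 0], "dr": [0, 0, -8], "fingers": 1}, {"delta_pos": [0.2, -0.2, 0], "dr": [0, 0, -16], "fingers": 1}, {"delta_pos": [0.2, -0.2, 0], "dr": [0, 0, -24], "fingers": 1}, {"delta_pos": [0.2, -0.2, 0], "dr": [0, 0, -32], "fingers": 1}, {"delta_pos": [0.2, -0.2, 0], "dr": [0, 0, -40], "fingers": 1}]}}

```text
time: 7.18
tool_pos: [0.4507, 0.0368, 0.0906]
tool_rot: [-2.927, -0.498, -0.109]
contact_force: [5.5, 11.7, 1.8]
opening: 0.0404
grip_force: 20.3
```

```bash
python3 st.py
```

```text
t 7.175 q [-0.309  0.258  2.339  1.282  0.32   0.119] F [ 5.5 11.7  1.8] Fz 3.1 tau_z 0.204 tau [ 0.97 -0.21  0.27] grip 20.333323180675507 open 0.0403670351106927
```

Call:
{"fn": "step_arm", "kwargs": {"increments": [{"delta_pos": [0, -0.1, 0], "dr": [0, 0, -8], "fingers": 1}, {"delta_pos": [0, -0.1, 0], "dr": [0, 0, -16], "fingers": 1}, {"delta_pos": [0, -0.1, 0], "dr": [0, 0, -24], "fingers": 1}, {"delta_pos": [0, -0.1, 0], "dr": [0, 0, -32], "fingers": 1}, {"delta_pos": [0, -0.1, 0], "dr": [0, 0, -40], "fingers": 1}]}}

```text
time: 7.8
tool_pos: [0.45, 0.0386, 0.0906]
tool_rot: [2.955, -0.508, 0.693]
contact_force: [1.0, 12.1, 4.4]
opening: 0.0402
grip_force: 19.9
```

```bash
python3 st.py
```

```text
t 7.8 q [-0.306  0.257  2.34   1.281  0.32  -0.576] F [ 1.  12.1  4.4] Fz -1.4 tau_z 0.088 tau [ 1.47 -0.01  0.73] grip 19.9234539270401 open 0.040197228646928936
```

Call:
{"fn": "step_arm", "kwargs": {"increments": [{"delta_pos": [0, 0, 0], "dr": [0, 0, -8], "fingers": 1}, {"delta_pos": [0, 0, 0], "dr": [0, 0, -16], "fingers": 1}, {"delta_pos": [0, 0, 0], "dr": [0, 0, -24], "fingers": 1}, {"delta_pos": [0, 0, 0], "dr": [0, 0, -32], "fingers": 1}, {"delta_pos": [0, 0, 0], "dr": [0, 0, -40], "fingers": 1}]}}

```text
time: 8.43
tool_pos: [0.4486, 0.0388, 0.0898]
tool_rot: [2.673, -0.271, 1.408]
contact_force: [-3.3, 9.2, -0.8]
opening: 0.0396
grip_force: 19.9
```

```bash
python3 st.py; python3 - <<'E'
from h import *
import cv2
im=[viewer.read_camera(n)[:,:,::-1] for n in("top","side")]
a=cv2.resize(im[0][255:325,250:350],None,fx=4,fy=4);b=cv2.resize(im[1][210:280,240:340],None,fx=4,fy=4)
cv2.imwrite("pics/n3.png",np.hstack([a,b]))
E
```

```text
t 8.425 q [-0.306  0.257  2.342  1.281  0.319 -1.274] F [-3.3  9.2 -0.8] Fz 0.6 tau_z 0.089 tau [1.06 0.8  0.64] grip 19.87280398607254 open 0.039559419477919945
```

View pics/n3.png

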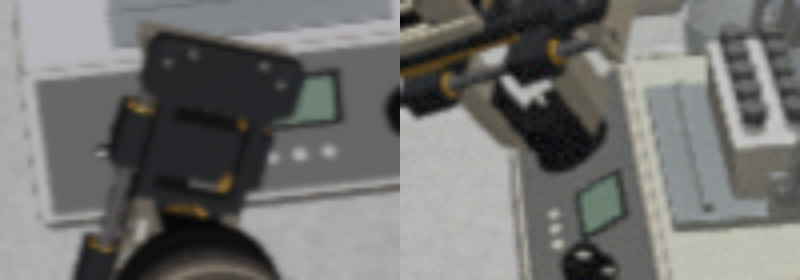

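The pointer tip now shows left of the knob at about (103,152) in the left half, so it points left. That matches 200° turned with no slip and no stop yet.

Call:
{"fn": "step_arm", "kwargs": {"increments": [{"delta_pos": [0, 0, 0], "dr": [0, 0, -5], "fingers": 1}, {"delta_pos": [0, 0, 0], "dr": [0, 0, -10], "fingers": 1}, {"delta_pos": [0, 0, 0], "dr": [0, 0, -15], "fingers": 1}, {"delta_pos": [0, 0, 0], "dr": [0, 0, -20], "fingers": 1}, {"delta_pos": [0, 0, 0], "dr": [0, 0, -25], "fingers": 1}]}}

```text
time: 9.15
tool_pos: [0.4481, 0.0383, 0.0893]
tool_rot: [2.61, -0.059, 1.793]
contact_force: [-2.9, 7.2, 0.5]
opening: 0.0397
grip_force: 20.0
```

```bash
python3 st.py
```

```text
t 9.15 q [-0.306  0.258  2.343  1.28   0.318 -1.709] F [-2.9  7.2  0.5] Fz -0.7 tau_z 0.103 tau [0.78 1.34 0.57] grip 19.994332194328308 open 0.0396701114661961
```

Call:
{"fn": "step_arm", "kwargs": {"increments": [{"delta_pos": [0, 0, 0], "dr": [0, 0, -4], "fingers": 1}, {"delta_pos": [0, 0, 0], "dr": [0, 0, -8], "fingers": 1}, {"delta_pos": [0, 0, 0], "dr": [0, 0, -12], "fingers": 1}, {"delta_pos": [0, 0, 0], "dr": [0, 0, -16], "fingers": 1}, {"delta_pos": [0, 0, 0], "dr": [0, 0, -20], "fingers": 1}]}}

```text
time: 9.78
tool_pos: [0.449, 0.0367, 0.0892]
tool_rot: [2.62, 0.12, 2.09]
contact_force: [0.3, 0.7, -5.2]
opening: 0.0394
grip_force: 20.0
```

```bash
python3 st.py
```

```text
t 9.775 q [-0.307  0.259  2.342  1.281  0.315 -2.057] F [ 0.3  0.7 -5.2] Fz 4.7 tau_z 0.568 tau [ 0.23  1.18 -0.32] grip 19.985411167144775 open 0.03938782633355699
```

Call:
{"fn": "step_arm", "kwargs": {"increments": [{"delta_pos": [0, 0, 0], "dr": [0, 0, -3], "fingers": 1}, {"delta_pos": [0, 0, 0], "dr": [0, 0, -6], "fingers": 1}, {"delta_pos": [0, 0, 0], "dr": [0, 0, -10], "fingers": 1}, {"delta_pos": [0, 0, 0], "dr": [0, 0, -10], "fingers": 1}, {"delta_pos": [0, 0, 0], "dr": [0, 0, -10], "fingers": 1}]}}

```text
time: 10.4
tool_pos: [0.4497, 0.036, 0.0897]
tool_rot: [2.644, 0.206, 2.241]
contact_force: [0.8, -1.0, -6.2]
opening: 0.0402
grip_force: 19.9
```

```bash
python3 st.py; python3 - <<'E'
from h import *
import cv2
im=viewer.read_camera("top")[:,:,::-1]
cv2.imwrite("pics/n4.png",cv2.resize(im[255:325,250:350],None,fx=6,fy=6))
for a in range(100,160,10):print(a,((proj("top",S2W(p,mark(np.radians(a))))[0]-[250,255])*6).round(0))
E
```

```text
t 10.4 q [-0.308  0.258  2.341  1.281  0.314 -2.228] F [ 0.8 -1.  -6.2] Fz 5.5 tau_z 0.224 tau [-0.47  1.   -0.34] grip 19.929250180721283 open 0.04021162012253823
100 [147. 234.]
110 [153. 248.]
120 [161. 260.]
130 [172. 271.]
140 [184. 280.]
150 [198. 286.]
```

View pics/n4.png

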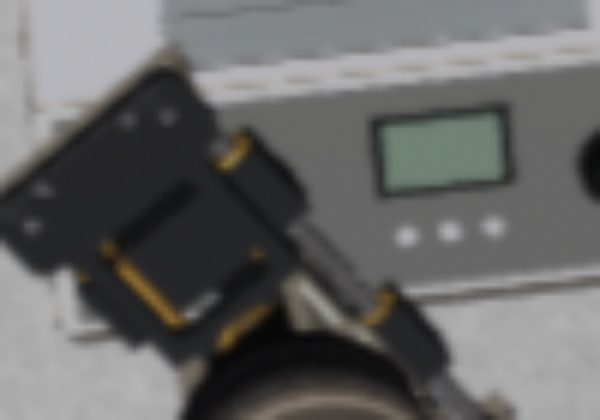

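The gripper hides the pointer. The torque spiked to 0.57 and then fell, which suggests slipping on the stop. I'll grip harder and press again.

Call:
{"fn": "step_arm", "kwargs": {"increments": [{"delta_pos": [0, 0, 0], "dr": [0, 0, 0], "fingers": 1}, {"delta_pos": [0, 0, 0], "dr": [0, 0, 0], "fingers": 1}, {"delta_pos": [0, 0, 0], "dr": [0, 0, -3], "fingers": 1}, {"delta_pos": [0, 0, 0], "dr": [0, 0, -6], "fingers": 1}, {"delta_pos": [0, 0, 0], "dr": [0, 0, -6], "fingers": 1}], "newtons": 40}}

```text
time: 11.08
tool_pos: [0.4494, 0.0364, 0.0897]
tool_rot: [2.665, 0.254, 2.337]
contact_force: [0.1, -0.3, -7.4]
opening: 0.0394
grip_force: 39.9
```

```bash
python3 st.py
```

```text
t 11.075 q [-0.308  0.258  2.341  1.281  0.315 -2.333] F [ 0.1 -0.3 -7.4] Fz 6.4 tau_z 0.456 tau [-0.5   1.52 -0.53] grip 39.880669713020325 open 0.0393928775618078
```

Call:
{"fn": "step_arm", "kwargs": {"increments": [{"delta_pos": [0, 0, 0], "dr": [0, 0, -2], "fingers": 1}, {"delta_pos": [0, 0, 0], "dr": [0, 0, -4], "fingers": 1}, {"delta_pos": [0, 0, 0], "dr": [0, 0, -6], "fingers": 1}, {"delta_pos": [0, 0, 0], "dr": [0, 0, -6], "fingers": 1}, {"delta_pos": [0, 0, 0], "dr": [0, 0, -6], "fingers": 1}]}}

```text
time: 11.7
tool_pos: [0.45, 0.0361, 0.0901]
tool_rot: [2.692, 0.304, 2.436]
contact_force: [-1.6, -2.8, -6.3]
opening: 0.0397
grip_force: 39.9
```

```bash
python3 st.py
```

```text
t 11.7 q [-0.308  0.257  2.34   1.28   0.314 -2.44 ] F [-1.6 -2.8 -6.3] Fz 4.2 tau_z -0.048 tau [-1.11  1.41 -0.32] grip 39.92664635181427 open 0.039671572755291755
```

Call:
{"fn": "step_arm", "kwargs": {"increments": [{"delta_pos": [0, 0, 0], "dr": [0, 0, 0], "fingers": -0.5}, {"delta_pos": [0, 0, 0], "dr": [0, 0, 0], "fingers": -0.5}, {"delta_pos": [0, 0, -3], "dr": [0, 0, 0], "fingers": -0.5}, {"delta_pos": [0, 0, -8], "dr": [0, 0, 0], "fingers": -0.5}, {"delta_pos": [0, 0, -12], "dr": [0, 0, 0], "fingers": -0.5}]}}

```text
time: 12.32
tool_pos: [0.3908, 0.0172, 0.1948]
tool_rot: [2.692, 0.303, 2.436]
contact_force: [1.3, -0.5, 0.6]
opening: 0.0689
grip_force: 0.0
```

```bash
python3 st.py; python3 - <<'E'
from h import *
import cv2
im=[viewer.read_camera(n)[:,:,::-1] for n in("top","side")]
a=cv2.resize(im[0][255:325,250:350],None,fx=4,fy=4);b=cv2.resize(im[1][210:280,240:340],None,fx=4,fy=4)
cv2.imwrite("pics/n5.png",np.hstack([a,b]))
for a in range(90,180,10):print(a,((proj("top",S2W(p,mark(np.radians(a))))[0]-[250,255])*4).round(0),((proj("side",S2W(p,mark(np.radians(a))))[0]-[240,210])*4+[400,0]).round(0))
E
```

```text
t 12.325 q [-0.463 -0.113  2.301  0.63   0.651 -1.848] F [ 1.3 -0.5  0.6] Fz 0.0 tau_z -0.029 tau [-0.15  0.25 -0.01] grip 0.0 open 0.06887986998202142
90 [ 96. 147.] [565. 113.]
100 [ 98. 156.] [557. 118.]
110 [102. 165.] [550. 123.]
120 [108. 173.] [544. 129.]
130 [115. 180.] [538. 135.]
140 [123. 186.] [533. 142.]
150 [132. 191.] [529. 148.]
160 [142. 194.] [526. 154.]
170 [152. 195.] [525. 160.]
```

View pics/n5.png

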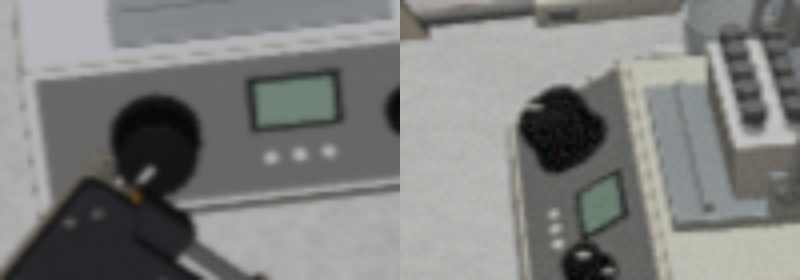

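```bash
python3 - <<'E'
from h import *
for a in range(110,175,10):
  f=lambda r:S2W(p,mark(np.radians(a),r,32))
  g=lambda r:(((proj("top",f(r))[0]-[250,255])*4).round(0),((proj("side",f(r))[0]-[240,210])*4+[400,0]).round(0))
  print(a,g(5),g(18))
E
```

```text
110 (array([148., 168.]), array([540., 104.])) (array([125., 178.]), array([533.,  97.]))
120 (array([149., 169.]), array([539., 105.])) (array([128., 183.]), array([529., 101.]))
130 (array([150., 170.]), array([538., 106.])) (array([132., 187.]), array([525., 105.]))
140 (array([151., 171.]), array([537., 108.])) (array([137., 191.]), array([522., 108.]))
150 (array([153., 172.]), array([537., 109.])) (array([142., 194.]), array([520., 112.]))
160 (array([155., 173.]), array([536., 110.])) (array([148., 195.]), array([518., 116.]))
170 (array([156., 173.]), array([536., 110.])) (array([154., 196.]), array([518., 119.]))
```

```bash
python3 - <<'E'
from h import *
import cv2
im=cv2.imread("pics/n5.png")
a=cv2.resize(im[80:220,80:220],None,fx=2.8,fy=2.8,interpolation=cv2.INTER_CUBIC);b=cv2.resize(im[70:210,490:630],None,fx=2.8,fy=2.8,interpolation=cv2.INTER_CUBIC)
cv2.imwrite("pics/n6.png",np.clip(np.hstack([a,b])*1.8,0,255).astype(np.uint8))
E
```

```text
(no output)
```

View pics/n6.png

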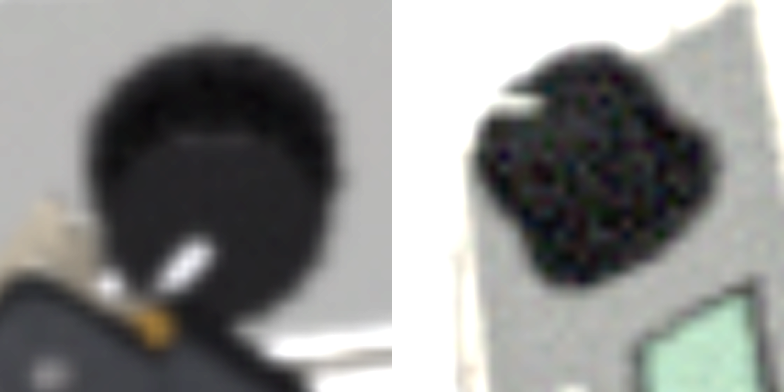

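The white line on the knob cap runs from (212,245) to (165,285) in the top half, and level in the side half. Both give a pointer angle of about 130°. So the knob turned about 229° while the tool turned 261°, meaning it reached the stop and the fingers slipped. I'll regrip once and press gently to confirm it sits on the stop.

Call:
{"fn": "step_arm", "kwargs": {"increments": [{"delta_pos": [0, 0, 4], "dr": [0, 0, 10], "fingers": -0.3}, {"delta_pos": [0, 0, 7], "dr": [0, 0, 20], "fingers": -0.3}, {"delta_pos": [0, 0, 9.5], "dr": [0, 0, 30], "fingers": -0.3}, {"delta_pos": [0, 0, 12], "dr": [0, 0, 30], "fingers": -0.3}, {"delta_pos": [0, 0, 12], "dr": [0, 0, 30], "fingers": -0.3}], "newtons": 30}}

```text
time: 13.05
tool_pos: [0.4495, 0.0369, 0.0883]
tool_rot: [2.611, 0.048, 1.968]
contact_force: [0.5, 0.4, 0.3]
opening: 0.0595
grip_force: 0.0
```

Call:
{"fn": "step_arm", "kwargs": {"increments": [{"delta_pos": [0, 0, 0], "dr": [0, 0, 0], "fingers": 1}, {"delta_pos": [0, 0, 0], "dr": [0, 0, 0], "fingers": 1}, {"delta_pos": [0, 0, 0], "dr": [0, 0, 0], "fingers": 1}, {"delta_pos": [0, 0, 0], "dr": [0, 0, 0], "fingers": 1}, {"delta_pos": [0, 0, 0], "dr": [0, 0, 0], "fingers": 1}], "newtons": 30}}

```text
time: 13.68
tool_pos: [0.4489, 0.0356, 0.0901]
tool_rot: [2.608, 0.052, 1.967]
contact_force: [-4.9, -4.5, -0.3]
opening: 0.0392
grip_force: 29.9
```

```bash
python3 st.py
```

```text
t 13.675 q [-0.309  0.256  2.342  1.279  0.313 -1.915] F [-4.9 -4.5 -0.3] Fz -2.8 tau_z -0.181 tau [-0.75  1.16 -0.01] grip 29.944467544555664 open 0.03924601234511789
```

Call:
{"fn": "step_arm", "kwargs": {"increments": [{"delta_pos": [0, 0, 0], "dr": [0, 0, -1], "fingers": 1}, {"delta_pos": [0, 0, 0], "dr": [0, 0, -2], "fingers": 1}, {"delta_pos": [0, 0, 0], "dr": [0, 0, -3], "fingers": 1}, {"delta_pos": [0, 0, 0], "dr": [0, 0, -4], "fingers": 1}, {"delta_pos": [0, 0, 0], "dr": [0, 0, -4], "fingers": 1}]}}

```text
time: 14.3
tool_pos: [0.4486, 0.0366, 0.0899]
tool_rot: [2.612, 0.084, 2.027]
contact_force: [-5.2, -0.8, 0.7]
opening: 0.0394
grip_force: 30.0
```

```bash
python3 st.py
```

```text
t 14.3 q [-0.308  0.256  2.343  1.28   0.315 -1.984] F [-5.2 -0.8  0.7] Fz -3.2 tau_z 0.556 tau [ 0.08  1.44 -0.34] grip 30.021387934684753 open 0.039422202087890726
```

Torque rises 0.74 N m within 4°, which is a rigid stop. I'll release and retract.

Call:
{"fn": "step_arm", "kwargs": {"increments": [{"delta_pos": [0, 0, 0], "dr": [0, 0, 0], "fingers": -0.5}, {"delta_pos": [0, 0, 0], "dr": [0, 0, 0], "fingers": -0.5}, {"delta_pos": [0, 0, -3], "dr": [0, 0, 0], "fingers": -0.5}, {"delta_pos": [0, 0, -8], "dr": [0, 0, 0], "fingers": -0.5}, {"delta_pos": [0, 0, -12], "dr": [0, 0, 0], "fingers": -0.5}], "newtons": 15}}

```text
time: 14.92
tool_pos: [0.3908, 0.0168, 0.1947]
tool_rot: [2.612, 0.088, 2.028]
contact_force: [1.0, 0.5, -0.5]
opening: 0.0689
grip_force: 0.0
```

```bash
cat >> k.py <<'E'
def bp(th,r,pre=0,flip=0,tilt=0):
    x=S2W(p,[40+r*np.sin(th)-4*np.cos(th)-9.5-pre,0,122+r*np.cos(th)+4*np.sin(th)])[0]
    return x,R.from_euler('z',p[2]+flip)*R.from_euler('y',-tilt,degrees=True)*R.from_euler('x',np.pi)
E
python3 st.py; python3 - <<'E'
from k import *
c=cur()
for fl in(0,np.pi):
    for a in((.2,66,50),(.2,66,0),(.9,71,0),(1.5,78,0)):
        t=bp(*a,flip=fl);s=min((ik(t,[s1,.5,1.6,0,1.2,s6]) for s1 in(-.2,) for s6 in(-1.6,1.6)),key=lambda u:(u[1]>1e-3,abs(u[0][5])));print(fl,a,t[0].round(3),s[0].round(2),s[1].round(4))
    print(delta(c,bp(.2,66,50,fl)))
E
```

```text
t 14.925 q [-0.463 -0.113  2.301  0.629  0.649 -1.394] F [ 1.   0.5 -0.5] Fz 1.0 tau_z -0.06 tau [-0.15  0.28  0.04] grip 0.0 open 0.06889915413475457
0 (0.2, 66, 50) [ 0.515 -0.014  0.187] [-0.18  0.36  1.61 -0.    1.17  1.29] 0.0
0 (0.2, 66, 0) [ 0.564 -0.008  0.187] [-0.15  0.45  1.47 -0.    1.22  1.32] 0.0
0 (0.9, 71, 0) [ 0.608 -0.004  0.169] [-0.13  0.54  1.37 -0.    1.23  1.33] 0.0
0 (1.5, 78, 0) [ 0.632 -0.001  0.132] [-0.12  0.62  1.34  0.    1.19  1.34] 0.0
([-8.1, 7.72, 6.18], [25.1, -25.9, 108.5])
3.141592653589793 (0.2, 66, 50) [ 0.515 -0.014  0.187] [-0.18  0.36  1.61  0.    1.17 -1.85] 0.0
3.141592653589793 (0.2, 66, 0) [ 0.564 -0.008  0.187] [-0.15  0.45  1.47  0.    1.22 -1.83] 0.0
3.141592653589793 (0.9, 71, 0) [ 0.608 -0.004  0.169] [-0.13  0.54  1.37  0.    1.23 -1.81] 0.0
3.141592653589793 (1.5, 78, 0) [ 0.632 -0.001  0.132] [-0.12  0.62  1.34  0.    1.19 -1.8 ] 0.0
([-8.1, 7.72, 6.18], [23.4, 22.7, -66.7])
```

Call:
{"fn": "step_arm", "kwargs": {"increments": [{"delta_pos": [0, 0, -1], "dr": [3, 3, -9], "fingers": 0}, {"delta_pos": [0, 0, -1], "dr": [6, 6, -18], "fingers": 1}, {"delta_pos": [-1, 1, 0], "dr": [9, 9, -27], "fingers": 1}, {"delta_pos": [-2, 2, 1], "dr": [13, 12, -36], "fingers": 1}, {"delta_pos": [-3, 3, 2], "dr": [16, 15, -45], "fingers": 1}], "newtons": 15}}

```text
time: 15.55
tool_pos: [0.4382, 0.0059, 0.1942]
tool_rot: [2.993, 0.103, 2.862]
contact_force: [0.2, -0.1, -0.1]
opening: 0.0232
grip_force: 0.0
```

```bash
python3 - <<'E'
from k import *
c=cur();print(c[0],delta(c,bp(.2,66,50,np.pi)))
im=[viewer.read_camera(n)[:,:,::-1] for n in("top",)]
import cv2;cv2.imwrite("pics/k.png",im[0])
E
```

```text
[0.43819798 0.00592309 0.19418545] ([-7.79, 0.02, 1.5], [7.2, 7.4, -21.5])
```

Call:
{"fn": "step_arm", "kwargs": {"increments": [{"delta_pos": [-2, 0, 0], "dr": [3, 3, -9], "fingers": 1}, {"delta_pos": [-4, 0, 0.4], "dr": [5.5, 5.5, -16], "fingers": 1}, {"delta_pos": [-6, 0, 1], "dr": [7.2, 7.4, -21.5], "fingers": 1}, {"delta_pos": [-7.8, 0, 1.5], "dr": [7.2, 7.4, -21.5], "fingers": 1}, {"delta_pos": [-7.8, 0, 1.5], "dr": [7.2, 7.4, -21.5], "fingers": 1}]}}

```text
time: 16.23
tool_pos: [0.5139, -0.0139, 0.1866]
tool_rot: [3.138, 0.001, -3.043]
contact_force: [-0.9, 0.4, -0.5]
opening: 0.0004
grip_force: 0.0
```

```bash
python3 st.py; python3 - <<'E'
from k import *
c=cur()
for a in((.2,66),(.4,67),(.6,69),(.8,70),(1.,72),(1.2,75),(1.35,77),(1.5,78),(1.55,78)):print(a,delta(c,bp(*a,0,np.pi)))
E
```

```text
t 16.225 q [-0.179  0.358  1.617  0.004  1.166 -1.849] F [-0.9  0.4 -0.5] Fz 0.5 tau_z -0.038 tau [ 0.01 -0.06  0.04] grip 0.0 open 0.00044160792340885345
(0.2, 66) ([-5.08, 0.06, -0.08], [0.2, 0.1, -0.4])
(0.4, 67) ([-6.4, 0.06, 0.14], [0.2, 0.1, -0.4])
(0.6, 69) ([-7.73, 0.07, 0.55], [0.2, 0.1, -0.4])
(0.8, 70) ([-8.9, 0.08, 1.31], [0.2, 0.1, -0.4])
(1.0, 72) ([-10.0, 0.08, 2.24], [0.2, 0.1, -0.4])
(1.2, 75) ([-11.0, 0.08, 3.38], [0.2, 0.1, -0.4])
(1.35, 77) ([-11.58, 0.08, 4.4], [0.2, 0.1, -0.4])
(1.5, 78) ([-11.91, 0.08, 5.52], [0.2, 0.1, -0.4])
(1.55, 78) ([-11.95, 0.08, 5.91], [0.2, 0.1, -0.4])
```

Call:
{"fn": "step_arm", "kwargs": {"increments": [{"delta_pos": [-2.5, 0, 0], "dr": [0, 0, 0], "fingers": 1}, {"delta_pos": [-5, 0, 0], "dr": [0, 0, 0], "fingers": 1}, {"delta_pos": [-6.4, 0, 0.1], "dr": [0, 0, 0], "fingers": 1}, {"delta_pos": [-7.1, 0, 0.3], "dr": [0, 0, 0], "fingers": 1}, {"delta_pos": [-7.7, 0, 0.5], "dr": [0, 0, 0], "fingers": 1}]}}

```text
time: 16.85
tool_pos: [0.5896, -0.006, 0.182]
tool_rot: [3.138, 0.001, -3.043]
contact_force: [-1.4, 0.6, 0.1]
opening: 0.0005
grip_force: 0.7
```

Call:
{"fn": "step_arm", "kwargs": {"increments": [{"delta_pos": [-0.6, 0, 0.4], "dr": [0, 0, 0], "fingers": 1}, {"delta_pos": [-1.2, 0, 0.8], "dr": [0, 0, 0], "fingers": 1}, {"delta_pos": [-1.7, 0, 1.2], "dr": [0, 0, 0], "fingers": 1}, {"delta_pos": [-2.3, 0, 1.7], "dr": [0, 0, 0], "fingers": 1}, {"delta_pos": [-2.8, 0, 2.3], "dr": [0, 0, 0], "fingers": 1}]}}

```text
time: 17.48
tool_pos: [0.6187, -0.0032, 0.1588]
tool_rot: [3.138, 0.002, -3.042]
contact_force: [-1.4, 0.3, -0.2]
opening: 0.0007
grip_force: 0.6
```

Call:
{"fn": "step_arm", "kwargs": {"increments": [{"delta_pos": [-0.5, 0, 0.5], "dr": [0, 0, 0], "fingers": 1}, {"delta_pos": [-0.8, 0, 1.1], "dr": [0, 0, 0], "fingers": 1}, {"delta_pos": [-1.1, 0, 1.7], "dr": [0, 0, 0], "fingers": 1}, {"delta_pos": [-1.3, 0, 2.2], "dr": [0, 0, 0], "fingers": 1}, {"delta_pos": [-1.4, 0, 2.6], "dr": [0, 0, 0], "fingers": 1}]}}

```text
time: 18.1
tool_pos: [0.6323, -0.0017, 0.1328]
tool_rot: [3.138, 0.002, -3.042]
contact_force: [-0.4, 1.0, 0.4]
opening: 0.0007
grip_force: 0.5
```

```bash
python3 st.py; python3 - <<'E'
from k import *
print(delta(cur(),bp(1.5,78,0,np.pi)))
E
```

```text
t 18.1 q [-0.126  0.616  1.338  0.004  1.187 -1.797] F [-0.4  1.   0.4] Fz -0.4 tau_z -0.07 tau [0.02 0.09 0.07] grip 0.48976898016917403 open 0.0007443411165294351
([-0.02, 0.05, 0.13], [0.2, 0.1, -0.3])
```

Call:
{"fn": "step_arm", "kwargs": {"increments": [{"delta_pos": [0, 0, 0.1], "dr": [0, 0, 0], "fingers": 1}, {"delta_pos": [0, 0, 0.2], "dr": [0, 0, 0], "fingers": 1}, {"delta_pos": [0, 0, 0.3], "dr": [0, 0, 0], "fingers": 1}, {"delta_pos": [0, 0, 0.4], "dr": [0, 0, 0], "fingers": 1}, {"delta_pos": [0, 0, 0.4], "dr": [0, 0, 0], "fingers": 1}]}}

```text
time: 18.73
tool_pos: [0.6325, -0.0017, 0.1311]
tool_rot: [3.139, 0.004, -3.042]
contact_force: [-3.1, 0.1, 10.4]
opening: 0.0005
grip_force: 5.4
```

10 N upward with little travel, at the predicted stop height, so the bail is at its rear stop. I'll lift off straight up and look.

Call:
{"fn": "step_arm", "kwargs": {"increments": [{"delta_pos": [0, 0, -2], "dr": [0, 0, 0], "fingers": 1}, {"delta_pos": [0, 0, -6], "dr": [0, 0, 0], "fingers": 1}, {"delta_pos": [2, 0, -10], "dr": [0, 0, 0], "fingers": 1}, {"delta_pos": [8, 0, -13], "dr": [0, 0, 0], "fingers": 1}, {"delta_pos": [14, 0, -13], "dr": [0, 0, 0], "fingers": 1}]}}

```text
time: 19.35
tool_pos: [0.4941, -0.0162, 0.2608]
tool_rot: [3.14, 0.006, -3.042]
contact_force: [0.1, 0.8, 0.5]
opening: 0.0003
grip_force: 0.0
```

Call:
{"fn": "step_arm", "kwargs": {"increments": [{"delta_pos": [4, -4, -1], "dr": [0, 0, 0], "fingers": 1}, {"delta_pos": [6, -9, -1], "dr": [0, 0, 0], "fingers": 1}, {"delta_pos": [8, -14, -1], "dr": [0, 0, 0], "fingers": 1}, {"delta_pos": [9, -19, -1], "dr": [0, 0, 0], "fingers": 1}, {"delta_pos": [9, -24, -1], "dr": [0, 0, 0], "fingers": 1}]}}

```text
time: 19.98
tool_pos: [0.4279, -0.2654, 0.2684]
tool_rot: [3.139, 0.002, -3.043]
contact_force: [1.8, -0.4, -0.4]
opening: 0.0005
grip_force: 0.0
```

```bash
python3 - <<'E'
from h import *
import cv2
im=[viewer.read_camera(n)[:,:,::-1] for n in("top","side")]
a=cv2.resize(im[0][170:320,230:390],None,fx=2.5,fy=2.5,interpolation=cv2.INTER_CUBIC);b=cv2.resize(im[1][180:330,240:400],None,fx=2.5,fy=2.5,interpolation=cv2.INTER_CUBIC)
cv2.imwrite("pics/n7.png",np.hstack([a,b]));print(robot.observe()['tool_pos'],robot.observe()['contact_force'])
for t in(1.3,1.4,1.5):print(((proj("top",S2W(p,bail(t,85)))[0]-[230,170])*2.5).round(1),((proj("side",S2W(p,bail(t,85)))[0]-[240,180])*2.5+[400,0]).round(1))
E
```

```text
[ 0.42832529 -0.26790823  0.26748453] [ 0.33836785  0.25061665 -0.69579323]
[190.1  49.3] [717.7 123.2]
[190.   49.9] [719.3 130.9]
[190.1  51.6] [719.9 138.7]
```

View pics/n7.png

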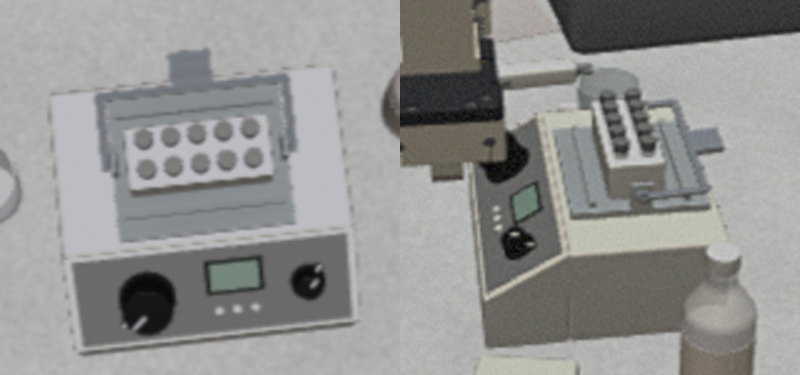

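The bail lies flat back, with its tab at (190,65) in the top half and (712,140) in the side half, matching 1.5 rad. The speed pointer is at lower left (130,325) on its stop. The timer and rack are unchanged.

```bash
python3 -c "
from cell import robot
print(robot.hand_in())"
```

```text
the job is handed in; nothing more can be done
None
```

I turned the speed knob anticlockwise to its end stop (about 229°), then swung the bail back to its rear stop; in the last pictures the timer knob and rack look unmoved, and I handed the job in at about 20 s with the arm clear.

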